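# Shake drying blocks over the drip tray

### The job

Pick up the shaker from its rubber mat and shake its eight clay drying blocks out over the steel drip tray, evenly, so that all eight end up in the tray, piled no more than two high, with at least two in each of its three bays. Then set the empty shaker back down on its mat, the right way up. Do not touch the blocks with the gripper, and leave the other things on the bench where they are.

Things in the scene. Friction and masses are not known exactly. Their poses are not given: they have to be found in the camera images.
- shaker: grey plastic block shaker: flat hollow box 120 (x) x 50 (y) x 35 mm high, walls and floor 3 mm, clear roof over the rear 85 mm. Its -x end (the nose) is open, without a lip: friction alone keeps the blocks in while it is level; they slide out once the nose tips down 25 to 37 degrees, or sooner if shaken. 180 g. Origin: centre of the underside, z up
- shaker_fin (a point): grip point of the shaker, axes as the shaker's: middle of the upright fin on its roof, which is 70 mm long (x), 16 mm thick (y) and 40 mm tall (20 mm above and below this point); 5 mm in x and 55 mm in z from the shaker's origin
- shaker_nose (a point): middle of the lower edge of the shaker's open nose; at x = -60 mm from the shaker's origin
- tray: shallow steel drip tray fixed to the bench, 190 mm (x) by 310 mm (y) outside, walls 25 mm high and 4 mm thick, floor 3 mm thick. Two ribs along x, 4 mm thick and 11 mm high above the bench, at y = -50 and +50 mm, part it into three equal bays side by side along y. Origin: centre of the underside
- mat: black rubber mat fixed to the bench, 150 mm (x) by 200 mm (y), 3 mm thick, on which the shaker stands. Origin: centre of the underside
- block0: one of eight fired-clay drying blocks, 22 x 18 x 14 mm (x, y, z), 10 g, at the start lying in the shaker. Origin: its centre
- block1: one of eight fired-clay drying blocks, 22 x 18 x 14 mm (x, y, z), 10 g, at the start lying in the shaker. Origin: its centre
- block2: one of eight fired-clay drying blocks, 22 x 18 x 14 mm (x, y, z), 10 g, at the start lying in the shaker. Origin: its centre
- block3: one of eight fired-clay drying blocks, 22 x 18 x 14 mm (x, y, z), 10 g, at the start lying in the shaker. Origin: its centre
- block4: one of eight fired-clay drying blocks, 22 x 18 x 14 mm (x, y, z), 10 g, at the start lying in the shaker. Origin: its centre
- block5: one of eight fired-clay drying blocks, 22 x 18 x 14 mm (x, y, z), 10 g, at the start lying in the shaker. Origin: its centre
- block6: one of eight fired-clay drying blocks, 22 x 18 x 14 mm (x, y, z), 10 g, at the start lying in the shaker. Origin: its centre
- block7: one of eight fired-clay drying blocks, 22 x 18 x 14 mm (x, y, z), 10 g, at the start lying in the shaker. Origin: its centre
- bottle: stoppered glass bottle, 60 mm across, 142 mm tall, a bystander to leave alone
- scrub: nylon grout brush lying on the bench, a bystander to leave alone
- scraper: steel scraper lying on the bench, a bystander to leave alone
- dustpan: small black dustpan, 150 mm wide, on the bench, a bystander to leave alone
- jar: glass jar, 64 mm across, 75 mm tall, a bystander to leave alone
Mind the look-alikes: they are no part of the job. Of the things like the mat, leave any that is blue; of the rest the larger one is meant.

How it is judged:
On the way, in this order (a step that is already met when the one before it is completed fails the run):
1. the shaker is lifted off its mat with all eight blocks still in it (height (world z) of shaker above 0.04 m and distance between each of block0, block1, block2, block3, block4, block5, block6, block7 and shaker below 0.07 m), for 0.1 s.
2. all eight blocks lie in the tray, no more than two high, while the shaker is still held up off the bench (height (world z) of shaker above 0.03 m and x of block0 in the frame of tray between -0.091 and 0.091 m and y of block0 in the frame of tray between -0.151 and 0.151 m and z of each of block0, block1, block2, block3, block4, block5, block6, block7 in the frame of tray below 0.037 m and x of block1 in the frame of tray between -0.091 and 0.091 m and y of block1 in the frame of tray between -0.151 and 0.151 m and x of block2 in the frame of tray between -0.091 and 0.091 m and y of block2 in the frame of tray between -0.151 and 0.151 m and x of block3 in the frame of tray between -0.091 and 0.091 m and y of block3 in the frame of tray between -0.151 and 0.151 m and x of block4 in the frame of tray between -0.091 and 0.091 m and y of block4 in the frame of tray between -0.151 and 0.151 m and x of block5 in the frame of tray between -0.091 and 0.091 m and y of block5 in the frame of tray between -0.151 and 0.151 m and x of block6 in the frame of tray between -0.091 and 0.091 m and y of block6 in the frame of tray between -0.151 and 0.151 m and x of block7 in the frame of tray between -0.091 and 0.091 m and y of block7 in the frame of tray between -0.151 and 0.151 m), for 0.2 s.
At the end, for the whole second after the job is handed in: all eight blocks at rest inside the tray, piled no more than two high (centres under 37 mm above the bench), at least two centred in each of the three bays; shaker released and at rest on its mat, upright within 0.1 rad, its centre within 60 mm (mat x) and 80 mm (mat y) of the mat's centre (x of block0 in the frame of tray between -0.091 and 0.091 m and y of block0 in the frame of tray between -0.151 and 0.151 m and z of each of block0, block1, block2, block3, block4, block5, block6, block7 in the frame of tray below 0.037 m and x of block1 in the frame of tray between -0.091 and 0.091 m and y of block1 in the frame of tray between -0.151 and 0.151 m and x of block2 in the frame of tray between -0.091 and 0.091 m and y of block2 in the frame of tray between -0.151 and 0.151 m and x of block3 in the frame of tray between -0.091 and 0.091 m and y of block3 in the frame of tray between -0.151 and 0.151 m and x of block4 in the frame of tray between -0.091 and 0.091 m and y of block4 in the frame of tray between -0.151 and 0.151 m and x of block5 in the frame of tray between -0.091 and 0.091 m and y of block5 in the frame of tray between -0.151 and 0.151 m and x of block6 in the frame of tray between -0.091 and 0.091 m and y of block6 in the frame of tray between -0.151 and 0.151 m and x of block7 in the frame of tray between -0.091 and 0.091 m and y of block7 in the frame of tray between -0.151 and 0.151 m and y of any of block1, block2, block3, block4, block5, block6, block7 in the frame of tray below -0.05 m and y of any of block0, block2, block3, block4, block5, block6, block7 in the frame of tray below -0.05 m and y of any of block0, block1, block3, block4, block5, block6, block7 in the frame of tray below -0.05 m and y of any of block0, block1, block2, block4, block5, block6, block7 in the frame of tray below -0.05 m and y of any of block0, block1, block2, block3, block5, block6, block7 in the frame of tray below -0.05 m and y of any of block0, block1, block2, block3, block4, block6, block7 in the frame of tray below -0.05 m and y of any of block0, block1, block2, block3, block4, block5, block7 in the frame of tray below -0.05 m and y of any of block0, block1, block2, block3, block4, block5, block6 in the frame of tray below -0.05 m and (y of block1 in the frame of tray between -0.05 and 0.05 m or y of block2 in the frame of tray between -0.05 and 0.05 m or y of block3 in the frame of tray between -0.05 and 0.05 m or y of block4 in the frame of tray between -0.05 and 0.05 m or y of block5 in the frame of tray between -0.05 and 0.05 m or y of block6 in the frame of tray between -0.05 and 0.05 m or y of block7 in the frame of tray between -0.05 and 0.05 m) and (y of block0 in the frame of tray between -0.05 and 0.05 m or y of block2 in the frame of tray between -0.05 and 0.05 m or y of block3 in the frame of tray between -0.05 and 0.05 m or y of block4 in the frame of tray between -0.05 and 0.05 m or y of block5 in the frame of tray between -0.05 and 0.05 m or y of block6 in the frame of tray between -0.05 and 0.05 m or y of block7 in the frame of tray between -0.05 and 0.05 m) and (y of block0 in the frame of tray between -0.05 and 0.05 m or y of block1 in the frame of tray between -0.05 and 0.05 m or y of block3 in the frame of tray between -0.05 and 0.05 m or y of block4 in the frame of tray between -0.05 and 0.05 m or y of block5 in the frame of tray between -0.05 and 0.05 m or y of block6 in the frame of tray between -0.05 and 0.05 m or y of block7 in the frame of tray between -0.05 and 0.05 m) and (y of block0 in the frame of tray between -0.05 and 0.05 m or y of block1 in the frame of tray between -0.05 and 0.05 m or y of block2 in the frame of tray between -0.05 and 0.05 m or y of block4 in the frame of tray between -0.05 and 0.05 m or y of block5 in the frame of tray between -0.05 and 0.05 m or y of block6 in the frame of tray between -0.05 and 0.05 m or y of block7 in the frame of tray between -0.05 and 0.05 m) and (y of block0 in the frame of tray between -0.05 and 0.05 m or y of block1 in the frame of tray between -0.05 and 0.05 m or y of block2 in the frame of tray between -0.05 and 0.05 m or y of block3 in the frame of tray between -0.05 and 0.05 m or y of block5 in the frame of tray between -0.05 and 0.05 m or y of block6 in the frame of tray between -0.05 and 0.05 m or y of block7 in the frame of tray between -0.05 and 0.05 m) and (y of block0 in the frame of tray between -0.05 and 0.05 m or y of block1 in the frame of tray between -0.05 and 0.05 m or y of block2 in the frame of tray between -0.05 and 0.05 m or y of block3 in the frame of tray between -0.05 and 0.05 m or y of block4 in the frame of tray between -0.05 and 0.05 m or y of block6 in the frame of tray between -0.05 and 0.05 m or y of block7 in the frame of tray between -0.05 and 0.05 m) and (y of block0 in the frame of tray between -0.05 and 0.05 m or y of block1 in the frame of tray between -0.05 and 0.05 m or y of block2 in the frame of tray between -0.05 and 0.05 m or y of block3 in the frame of tray between -0.05 and 0.05 m or y of block4 in the frame of tray between -0.05 and 0.05 m or y of block5 in the frame of tray between -0.05 and 0.05 m or y of block7 in the frame of tray between -0.05 and 0.05 m) and (y of block0 in the frame of tray between -0.05 and 0.05 m or y of block1 in the frame of tray between -0.05 and 0.05 m or y of block2 in the frame of tray between -0.05 and 0.05 m or y of block3 in the frame of tray between -0.05 and 0.05 m or y of block4 in the frame of tray between -0.05 and 0.05 m or y of block5 in the frame of tray between -0.05 and 0.05 m or y of block6 in the frame of tray between -0.05 and 0.05 m) and y of any of block1, block2, block3, block4, block5, block6, block7 in the frame of tray above 0.05 m and y of any of block0, block2, block3, block4, block5, block6, block7 in the frame of tray above 0.05 m and y of any of block0, block1, block3, block4, block5, block6, block7 in the frame of tray above 0.05 m and y of any of block0, block1, block2, block4, block5, block6, block7 in the frame of tray above 0.05 m and y of any of block0, block1, block2, block3, block5, block6, block7 in the frame of tray above 0.05 m and y of any of block0, block1, block2, block3, block4, block6, block7 in the frame of tray above 0.05 m and y of any of block0, block1, block2, block3, block4, block5, block7 in the frame of tray above 0.05 m and y of any of block0, block1, block2, block3, block4, block5, block6 in the frame of tray above 0.05 m and linear speed of each of block0, block1, block2, block3, block4, block5, block6, block7, shaker below 0.03 m/s and angle between shaker's own z axis and vertical below 0.1 rad and z of shaker in the frame of mat below 0.008 m and x of shaker in the frame of mat between -0.06 and 0.06 m and y of shaker in the frame of mat between -0.08 and 0.08 m); the robot touches nothing.
It fails at once if the gripper touches a block (contact force between the fingers and block0 above 0.5 N or contact force between the fingers and block1 above 0.5 N or contact force between the fingers and block2 above 0.5 N or contact force between the fingers and block3 above 0.5 N or contact force between the fingers and block4 above 0.5 N or contact force between the fingers and block5 above 0.5 N or contact force between the fingers and block6 above 0.5 N or contact force between the fingers and block7 above 0.5 N).
It fails at once if a bystander is moved by more than 30 mm (distance of any of bottle, scrub, scraper, dustpan, jar from where it was at the start of the episode above 0.03 m).
It also fails if it takes over 72 s, if anything falls off the work surface, if the arm or the gripper's body presses on something with over 40 N, if the wrist force passes 120 N, or if a joint passes its speed limit or range.

### The arm

A 6-joint arm with a two-finger parallel gripper is mounted at the origin on the work surface. World frame = base frame: x ahead of the robot, y to its left, z up, the work surface at z = 0. Lengths are in m, angles in rad, forces in N, time in s.
With the tool pointing down it reaches from about 0.225 to 0.875 m from the base axis. Payload 3.4 kg.
Tool frame: the origin (TCP) lies at the very end of the fingers, on their centre line; the grasp point (between the pads) lies 19 mm behind it (manip.tcp_to_grasp is the distance from the TCP to the grasp point, in m); z points along the fingers, y is the line along which they close (so a half turn about z gives the same grasp; the last joint's range is limited). The gripper opens to 85 mm and grips with 20 to 120 N. Pads are 22 mm wide; open, the fingers measure 114 mm over their backs; the gripper's body (76 mm by 85 mm) begins 54 mm behind the grasp point. The pads swing forward as they close: fully open they stand 13 mm farther back than shut.
Start: joints at [-1.346, 0.276, 1.505, -0, 1.361, -0.121], TCP at [0.195, -0.541, 0.231] pointing down, gripper open.
Joint ranges: [-2.89, 2.89], [-0.75, 2.08], [0.22, 2.7], [-1.18, 4.32], [0.11, 2.71], [-2.7, 2.7]. Speed limits (rad/s): [2.57, 2.57, 3.14, 3.14, 3.14, 3.14].

### API

Orientations are given as a unit quaternion [w, x, y, z].
In Python, from rig import status, get_image, job, manip gives the robot as it stands.
- The arm moves only by the tool apply_moves, never from a script. Its arguments are lists of equal length, an entry for each row: "xyz": the shift along the tool's x, y, z each as a share of 0.3 m, from -1 to 1, a list of three; "rot": the turn, a rotation vector about the tool's x, y, z each as a share of 60 degrees, from -1 to 1, a list of three; "hand": the opening, from -1 (shut) to 1 (fully open). A call has 1 to 8 rows; each row shifts and turns the commanded pose from where the row before left it, along the tool's axes as they then stand; what a row does not reach is not made up. A row lasts 1/8 s, in which the tool goes at most 62.5 mm and 10.7 degrees, less where a joint would pass 70% of its speed; a pose out of reach is approached as far as the arm can. A call with a number of a shift or a turn outside -1 to 1 is refused whole. A call with a gripper value outside its range is refused whole. The fingers move at their own pace and stop on an object; "force" is the grip in N (left out, the last holds). Time passes only in rows, so rows that do not move let the fingers close. It gives the time, the measured TCP pose, the force, the opening and the grip force at its end, in the units of the state.
- status.get_state(): the state, without advancing time (a new reading comes with each control period).
- get_image(name): name is "scene" or "top" or "wrist"; returns a dict with "pixels" (384x512x3 uint8, red, green, blue), "fovy" (degrees; the focal length in pixels is half the picture's height over the tangent of half this angle, whatever the lens; pixels are square), "cx", "cy" (the principal point, pixels), "origin" and "orientation" of the camera in the world; the wrist camera has in their place "tool_from_camera" (4x4, takes a point from camera to tool coordinates, whose origin is the TCP and whose axes are the flange's). Camera axes: x right, y down, z forward; pixel columns grow to the right and rows downward; lengths in m; the calibration is good to about 2 mm. The wrist camera is an equidistant fisheye: a pixel r from the principal point sees the ray r / f radians off the axis. A picture is of the moment at which its call begins: read the wrist's pose just before it. There is no depth.
- job.sign_off(): hands the job in; it is judged then, once.
The state is a dict: "clock": time; "qpos": joint angles; "qd": joint speeds; "effort": joint torques, N m; "position": TCP position; "ee_rot": TCP orientation; "contact_force": force on the tool from outside, world axes, zero at the start; "moment": the same for the moment, N m; "width": finger opening in m; "gripper_force": force on a finger pad.
Only numpy, scipy, OpenCV 4.12 (cv2) and the standard library are available. Lean on these libraries where they do the work, as an engineer would, in place of code of your own. Each camera call takes 0.05 s, during which the arm holds its last target. There are 200 camera calls.

## Working session

There is one attempt and no reset: what is moved stays moved. The work goes in short steps, Python scripts to look and compute and a tool call to move; the robot and the scene stay as the last step left them, time stands still between calls to the robot, and variables do not carry over. Pictures are saved under pics/ and viewed, at most 10 in all, crops included, and the job is handed in when it is done.

Besides the shell and the picture viewer there is one more tool, called after "Call:" by a JSON object that holds its "name" and its "arguments", one argument or row to a line. apply_moves: Moves the arm, as the interface text tells. Its arguments: {"type":"object","properties":{"xyz":{"type":"array","items":{"type":"array","items":{"type":"number","minimum":-1,"maximum":1}}},"rot":{"type":"array","items":{"type":"array","items":{"type":"number","minimum":-1,"maximum":1}}},"hand":{"type":"array","items":{"type":"number"}},"force":{"type":"number"}},"required":["xyz","rot","hand"]}

```bash
mkdir -p pics; ls
python3 - <<'E'
from rig import status,get_image
import cv2,numpy as np
s=status.get_state();print(s['clock'],s['position'],s['ee_rot'],s['width'])
for n in("scene","top"):
    g=get_image(n);print(n,g['fovy'],g['cx'],g['cy'],g['origin'],g['orientation'])
    np.save(f'pics/{n}0.npy',g['pixels'])
    cv2.imwrite(f'pics/{n}0.png',cv2.resize(g['pixels'][:,:,::-1],(800,600),interpolation=cv2.INTER_CUBIC))
E
```

```text
pics
0.0 [ 0.19474808 -0.54043158  0.23042387] [-9.44528219e-04  9.85091837e-01  1.72026681e-01 -4.61765216e-05] 0.08539318156934766
scene 50.47512896162212 253.99570043460096 191.96626469350124 [ 1.33477082 -0.68296862  0.82213345] [-0.44151777  0.82128546  0.31956816 -0.16860736]
top 54.38325575336964 259.9095715480315 191.86807090818246 [0.35136205 0.14882337 1.2216005 ] [-0.07064159  0.71161417 -0.69598983  0.06490918]
```

View pics/top0.png

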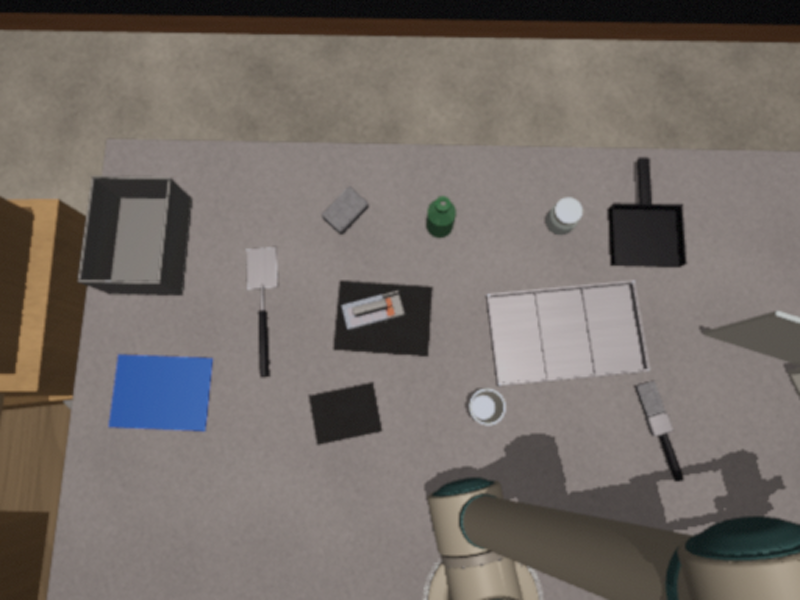

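View pics/scene0.png

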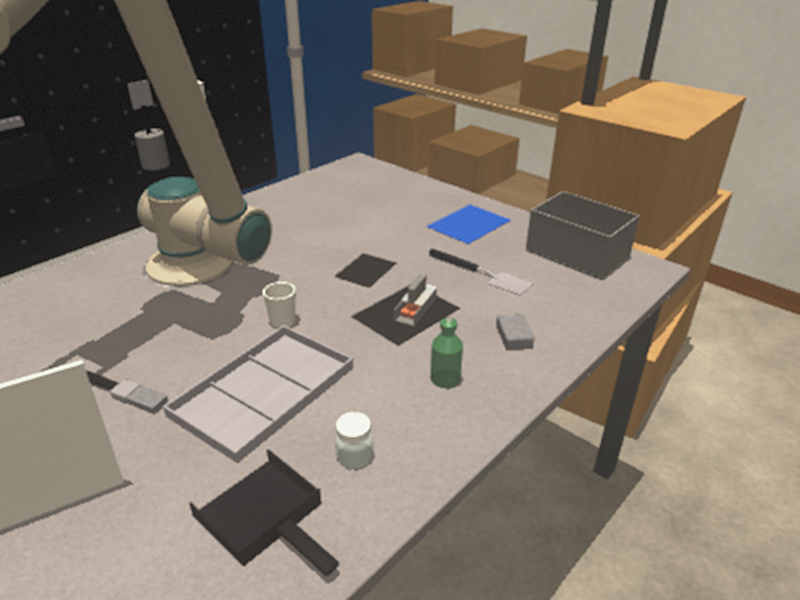

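The top view shows the tray at about (567,333), the larger black mat with the shaker at (375,309), and its nose with orange blocks pointing right (world −y). Next I enlarge both regions.

```bash
cat > h.py <<'E'
import numpy as np,cv2
from rig import status,get_image
from scipy.spatial.transform import Rotation as R
def world(g,u,v,z):  # full-res pixel -> world at height z
    f=192/np.tan(np.radians(g['fovy']/2)); q=g['orientation']
    d=R.from_quat([q[1],q[2],q[3],q[0]]).apply([(u-g['cx'])/f,(v-g['cy'])/f,1]); o=np.array(g['origin'])
    return (o+d*(z-o[2])/d[2])[:2]
def crop(g,x,y,w,h,k,name):
    cv2.imwrite('pics/'+name,cv2.resize(g['pixels'][y:y+h,x:x+w,::-1],None,fx=k,fy=k,interpolation=cv2.INTER_CUBIC))
E
python3 - <<'E'
from h import *
g=get_image('top')
a=g['pixels'][170:240,205:285,::-1];b=g['pixels'][170:255,300:425,::-1]
a=cv2.resize(a,(560,490),interpolation=cv2.INTER_CUBIC)[:,:,:]
cv2.imwrite('pics/a.png',a)
E
```

```text
(no output)
```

View pics/a.png

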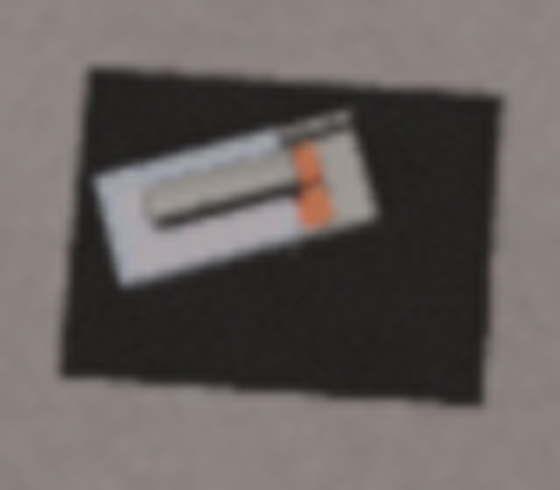

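Run:
```python
from h import *
g=get_image('top')
w=lambda u,v,z:world(g,205+u/7,170+v/7,z)
c=[w(*p,.038) for p in((97,178),(123,287),(378,212),(350,112))]
print('shaker corners',np.round(c,4).tolist())
C=np.mean(c,0);d=(c[0]+c[1]-c[2]-c[3])/2;print('centre',C,'len',np.linalg.norm(d),'yaw',np.degrees(np.arctan2(d[1],d[0])))
u=d/np.linalg.norm(d);print('fin from box',C+.005*u,'fin seen',w(223,187,.078))
m=[w(*p,.003) for p in((90,68),(500,97),(483,403),(62,375))];print('mat',np.mean(m,0),np.round(m,3).tolist())
t=[world(g,p[0]*.64,p[1]*.64,.025) for p in((487,293),(634,282),(648,370),(498,385))]
print('tray',np.mean(t,0),np.round(t,4).tolist());e=(t[0]+t[3]-t[1]-t[2])/2;print(np.linalg.norm(e),np.degrees(np.arctan2(e[1],e[0])))
s=status.get_state();print(s['position'],R.from_quat(np.roll(s['ee_rot'],-1)).as_matrix().round(3).tolist())
for n,p,z in(('cup',(487,400),.07),('jar',(567,210),.075),('bottle',(441,205),.12)):print(n,world(g,p[0]*.64,p[1]*.64,z))
```

```text
shaker corners [[0.5668, 0.2931], [0.5165, 0.279], [0.5537, 0.1634], [0.6003, 0.1774]]
centre [0.55931849 0.22823913] len 0.12094160686740767 yaw 107.02150881069119
fin from box [0.55785484 0.23302011] fin seen [0.55664701 0.23203552]
mat [0.54820935 0.20813708] [[0.626, 0.303], [0.617, 0.107], [0.471, 0.113], [0.479, 0.31]]
tray [ 0.52374136 -0.17150417] [[0.602, -0.0075], [0.6321, -0.3152], [0.449, -0.3342], [0.4119, -0.0291]]
0.308256508838506 96.26465234331685
[ 0.19481329 -0.54068187  0.2307731 ] [[0.941, 0.339, -0.0], [0.339, -0.941, 0.001], [0.0, -0.001, -1.0]]
cup [ 0.38024335 -0.00084824]
jar [ 0.76954388 -0.16610901]
bottle [0.75840748 0.09541684]
```

Call:
{"name": "apply_moves", "arguments": {
  "xyz": [
    [0.126,-0.126,0],
    [0.126,-0.126,0],
    [0.126,-0.126,0],
    [0.126,-0.126,0],
    [0.126,-0.126,0],
    [0.126,-0.126,0],
    [0.126,-0.126,0],
    [0.126,-0.126,0]
  ],
  "rot": [
    [0,0,0],
    [0,0,0],
    [0,0,0],
    [0,0,0],
    [0,0,0],
    [0,0,0],
    [0,0,0],
    [0,0,0]
  ],
  "hand": [1,1,1,1,1,1,1,1]
}}

```text
clock: 1.2
position: [0.3774, -0.1524, 0.2314]
ee_rot: [0.0, 0.985, 0.172, 0.0]
contact_force: [1.3, -0.7, -0.8]
width: 0.0854
gripper_force: 0.0
```

Call:
{"name": "apply_moves", "arguments": {
  "xyz": [
    [0.126,-0.126,0],
    [0.126,-0.126,0],
    [0.126,-0.126,0],
    [0.126,-0.126,0],
    [0.126,-0.126,0],
    [0.126,-0.126,0],
    [0.126,-0.126,0],
    [0.126,-0.126,0]
  ],
  "rot": [
    [0,0,0],
    [0,0,0],
    [0,0,0],
    [0,0,0],
    [0,0,0],
    [0,0,0],
    [0,0,0],
    [0,0,0]
  ],
  "hand": [1,1,1,1,1,1,1,1]
}}

```text
clock: 2.2
position: [0.5594, 0.2347, 0.2311]
ee_rot: [0.0, 0.985, 0.172, -0.0]
contact_force: [0.3, -0.2, 0.8]
width: 0.0856
gripper_force: 0.0
```

Call:
{"name": "apply_moves", "arguments": {
  "xyz": [
    [0,0,0],
    [0,0,0],
    [0,0,0],
    [0,0,0],
    [0,0,0],
    [0,0,0],
    [0,0,0],
    [0,0,0]
  ],
  "rot": [
    [0,0,-0.17],
    [0,0,-0.17],
    [0,0,-0.17],
    [0,0,-0.17],
    [0,0,-0.17],
    [0,0,-0.17],
    [0,0,-0.17],
    [0,0,-0.17]
  ],
  "hand": [1,1,1,1,1,1,1,1]
}}

```text
clock: 3.2
position: [0.5587, 0.2329, 0.231]
ee_rot: [-0.0, 0.631, 0.776, -0.0]
contact_force: [0.0, 0.3, -0.4]
width: 0.0851
gripper_force: 0.0
```

Call:
{"name": "apply_moves", "arguments": {
  "xyz": [
    [0,0,0],
    [0,0,0]
  ],
  "rot": [
    [0,0,-0.093],
    [0,0,0]
  ],
  "hand": [1,1]
}}

```text
clock: 3.45
position: [0.5588, 0.233, 0.231]
ee_rot: [-0.0, 0.595, 0.803, -0.0]
contact_force: [0.0, -0.0, 0.3]
width: 0.0854
gripper_force: 0.0
```

Run:
```python
from h import *
s=status.get_state();g=get_image('wrist');print(s['clock'],s['position'],s['qpos'].round(2) if hasattr(s['qpos'],'round') else s['qpos'])
Rm=R.from_quat(np.roll(s['ee_rot'],-1));print(Rm.as_matrix().round(3).tolist())
T=np.array(g['tool_from_camera']);print(T.round(3).tolist(),g['fovy'],g['cx'],g['cy'])
# predicted fin-top and grip pixel for the estimated fin
f=192/np.tan(np.radians(g['fovy']/2))
def pix(p):
    c=np.linalg.inv(T)@np.r_[Rm.inv().apply(np.array(p)-s['position']),1]
    th=np.arctan2(np.hypot(c[0],c[1]),c[2]);k=f*th/np.hypot(c[0],c[1]);return np.array([g['cx']+k*c[0],g['cy']+k*c[1]])
img=cv2.resize(g['pixels'][:,:,::-1],(800,600),interpolation=cv2.INTER_CUBIC)
yaw=np.radians(107);u=np.array([np.cos(yaw),np.sin(yaw)]);n=np.array([-u[1],u[0]])
c=np.array([.557,.2325])
for a,b in((35,8),(35,-8),(-35,8),(-35,-8)):
    p=pix(np.r_[c+u*a/1e3+n*b/1e3,.078])*600/384
    cv2.circle(img,tuple(int(v) for v in p),3,(0,255,0),1);print(p)
cv2.imwrite('pics/w1.png',img)
```

```text
3.45 [0.55875772 0.23295013 0.23101381] [ 0.28  0.32  1.44 -0.    1.38 -0.02]
[[-0.291, 0.957, -0.0], [0.957, 0.291, -0.0], [-0.0, -0.001, -1.0]]
[[-0.001, -0.966, -0.259, 0.067], [1.0, -0.001, -0.0, 0.0], [-0.0, -0.259, 0.966, -0.142], [0.0, 0.0, 0.0, 1.0]] 65.70646984690485 252.8762795572508 194.89141689193264
[379.0637945  232.58329148]
[404.19384777 232.50558325]
[380.1495548  336.96574324]
[403.96799622 336.92216138]
```

View pics/w1.png

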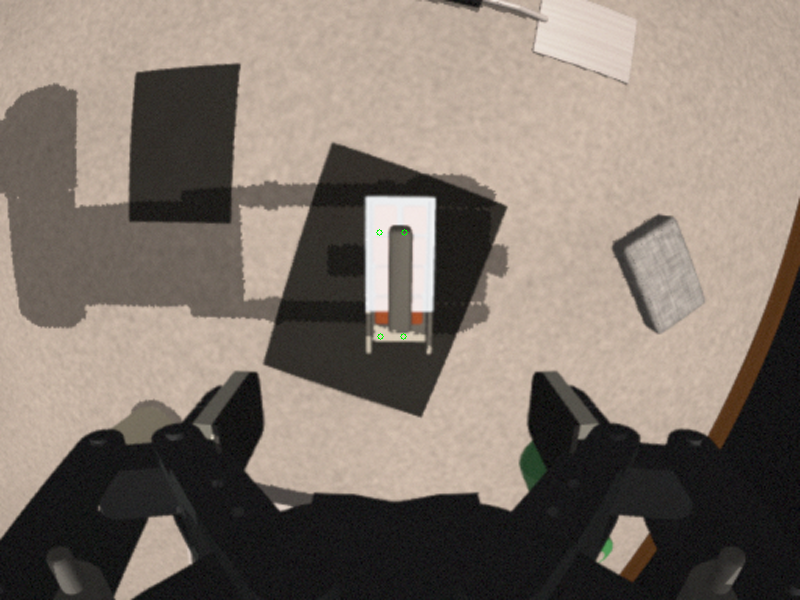

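The wrist view shows the fin at px x 389–412, y 226–332. It is aligned with the tool, about 4 mm off in tool x and y, so I correct that and descend.

Call:
{"name": "apply_moves", "arguments": {
  "xyz": [
    [0.012,0.014,0.1],
    [0,0,0.12],
    [0,0,0.12],
    [0,0,0.12],
    [0,0,0.1],
    [0,0,0.04],
    [0,0,0.02],
    [0,0,0]
  ],
  "rot": [
    [0,0,0],
    [0,0,0],
    [0,0,0],
    [0,0,0],
    [0,0,0],
    [0,0,0],
    [0,0,0],
    [0,0,0]
  ],
  "hand": [1,1,1,1,1,1,1,1],
  "force": 60
}}

```text
clock: 4.5
position: [0.5624, 0.2378, 0.0458]
ee_rot: [0.0, 0.595, 0.804, 0.0]
contact_force: [0.4, 0.5, -0.4]
width: 0.0851
gripper_force: 0.0
```

Call:
{"name": "apply_moves", "arguments": {
  "xyz": [
    [0,0,0],
    [0,0,0],
    [0,0,0],
    [0,0,0],
    [0,0,0],
    [0,0,0],
    [0,0,0],
    [0,0,0]
  ],
  "rot": [
    [0,0,0],
    [0,0,0],
    [0,0,0],
    [0,0,0],
    [0,0,0],
    [0,0,0],
    [0,0,0],
    [0,0,0]
  ],
  "hand": [-1,-1,-1,-1,-1,-1,-1,-1],
  "force": 60
}}

```text
clock: 5.5
position: [0.5616, 0.2376, 0.0454]
ee_rot: [-0.0, 0.595, 0.804, -0.0]
contact_force: [-2.5, -0.1, 3.6]
width: 0.015
gripper_force: 60.5
```

Call:
{"name": "apply_moves", "arguments": {
  "xyz": [
    [0,0,-0.02],
    [0,0,-0.05],
    [0,0,-0.08],
    [0,0,-0.1],
    [0,0,-0.1],
    [0,0,-0.08],
    [0,0,-0.05],
    [0,0,-0.02]
  ],
  "rot": [
    [0,0,0],
    [0,0,0],
    [0,0,0],
    [0,0,0],
    [0,0,0],
    [0,0,0],
    [0,0,0],
    [0,0,0]
  ],
  "hand": [-1,-1,-1,-1,-1,-1,-1,-1]
}}

```text
clock: 6.5
position: [0.5622, 0.2378, 0.1963]
ee_rot: [0.0, 0.595, 0.804, 0.001]
contact_force: [-0.2, -0.0, -2.9]
width: 0.0149
gripper_force: 59.7
```

Call:
{"name": "apply_moves", "arguments": {
  "xyz": [
    [0,0,0],
    [0,0,0],
    [0,0,0],
    [0,0,0],
    [0,0,0],
    [0,0,0],
    [0,0,0],
    [0,0,0]
  ],
  "rot": [
    [0,0,0.06],
    [0,0,0.12],
    [0,0,0.14],
    [0,0,0.14],
    [0,0,0.14],
    [0,0,0.14],
    [0,0,0.14],
    [0,0,0.14]
  ],
  "hand": [-1,-1,-1,-1,-1,-1,-1,-1]
}}

```text
clock: 7.5
position: [0.5613, 0.2375, 0.1941]
ee_rot: [-0.0, 0.922, 0.387, -0.001]
contact_force: [0.3, -0.1, -3.8]
width: 0.0152
gripper_force: 59.7
```

Call:
{"name": "apply_moves", "arguments": {
  "xyz": [
    [0,0,0],
    [0,0,0],
    [0,0,0],
    [0,0,0],
    [0,0,0],
    [0,0,0],
    [0,0,0],
    [0,0,0]
  ],
  "rot": [
    [0,0,0.14],
    [0,0,0.14],
    [0,0,0.14],
    [0,0,0.12],
    [0,0,0.08],
    [0,0,0.04],
    [0,0,0],
    [0,0,0]
  ],
  "hand": [-1,-1,-1,-1,-1,-1,-1,-1]
}}

```text
clock: 8.5
position: [0.5616, 0.2376, 0.1947]
ee_rot: [0.0, 0.999, 0.054, -0.001]
contact_force: [-0.4, 0.4, -2.3]
width: 0.0152
gripper_force: 59.7
```

Call:
{"name": "apply_moves", "arguments": {
  "xyz": [
    [-0.0095,0.03,0],
    [-0.0095,0.06,0],
    [-0.0095,0.09,0],
    [-0.0095,0.1,0],
    [-0.0095,0.1,0],
    [-0.0095,0.1,0],
    [-0.0095,0.1,0],
    [-0.0095,0.1,0]
  ],
  "rot": [
    [0,0,0],
    [0,0,0],
    [0,0,0],
    [0,0,0],
    [0,0,0],
    [0,0,0],
    [0,0,0],
    [0,0,0]
  ],
  "hand": [-1,-1,-1,-1,-1,-1,-1,-1]
}}

```text
clock: 9.5
position: [0.5606, 0.0301, 0.1955]
ee_rot: [0.0, 0.999, 0.054, 0.0]
contact_force: [0.6, 0.3, -3.2]
width: 0.0153
gripper_force: 59.7
```

Call:
{"name": "apply_moves", "arguments": {
  "xyz": [
    [-0.0095,0.1,0],
    [-0.0095,0.09,0],
    [-0.0095,0.06,0],
    [-0.0095,0.04,0],
    [-0.0095,0.03,0],
    [0,0,0],
    [0,0,0]
  ],
  "rot": [
    [0,0,0],
    [0,0,0],
    [0,0,0],
    [0,0,0],
    [0,0,0],
    [0,0,0],
    [0,0,0]
  ],
  "hand": [-1,-1,-1,-1,-1,-1,-1]
}}

```text
clock: 10.38
position: [0.5574, -0.0639, 0.1953]
ee_rot: [-0.0, 0.999, 0.054, 0.0]
contact_force: [-0.5, -0.4, -2.4]
width: 0.0151
gripper_force: 59.7
```

Run:
```python
from h import *
s=status.get_state();print(s['clock'],s['position'],s['width'],s['contact_force'],s['qpos'])
Rm=R.from_quat(np.roll(s['ee_rot'],-1));print(Rm.as_matrix().round(3).tolist())
a=get_image('wrist')['pixels'][:,:,::-1];b=get_image('scene')['pixels'][170:330,80:260,::-1]
b=cv2.resize(b,(432,384),interpolation=cv2.INTER_CUBIC)
a=a[:,80:448]
cv2.imwrite('pics/w2.png',np.hstack([a,b]))
```

```text
10.375 [ 0.55739213 -0.06393038  0.19528353] 0.015062806147056764 [-0.47721535 -0.42354853 -2.43042279] [-2.38524760e-01  2.77528654e-01  1.59450477e+00  5.00868916e-04
  1.26963158e+00  1.22352397e+00]
[[0.994, 0.108, 0.0], [0.108, -0.994, 0.0], [0.0, -0.0, -1.0]]
```

View pics/w2.png

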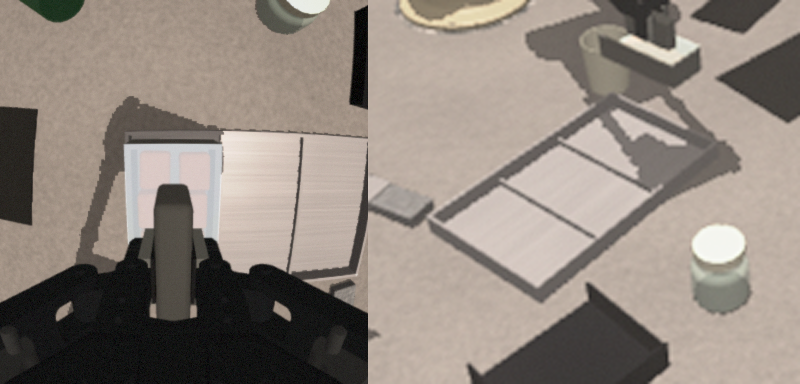

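The wrist camera sees the rear blocks through the roof (crop columns ~140–208, rows 150–235), which works as a gauge of sliding. I lower the shaker and pre-tilt it to 18°.

Call:
{"name": "apply_moves", "arguments": {
  "xyz": [
    [0,0,0.03],
    [0,0,0.06],
    [0,0,0.07],
    [0,0,0.05],
    [0,0,0.023],
    [0,0,0],
    [0,0,0],
    [0,0,0]
  ],
  "rot": [
    [0,0,0],
    [0,0,0],
    [0,0,0],
    [0,0,0],
    [0,0.05,0],
    [0,0.1,0],
    [0,0.1,0],
    [0,0.05,0]
  ],
  "hand": [-1,-1,-1,-1,-1,-1,-1,-1]
}}

```text
clock: 11.48
position: [0.5557, -0.0642, 0.1247]
ee_rot: [-0.009, 0.986, 0.053, 0.156]
contact_force: [0.1, 0.7, -2.7]
width: 0.0153
gripper_force: 59.7
```

```bash
cat > m.py <<'E'
from h import *
import sys
s=status.get_state();Rm=R.from_quat(np.roll(s['ee_rot'],-1)).as_matrix()
print('t',round(s['clock'],2),s['position'].round(3),'tilt',np.degrees(np.arccos(-Rm[2,2])).round(1))
w=get_image('wrist')['pixels'].astype(int);sc=get_image('scene')['pixels']
np.save('pics/w_last.npy',w);np.save('pics/s_last.npy',sc)
d=(w[:,:,0]-w[:,:,2])   # pinkness
for x0,x1 in((224,246),(266,284)):
    print('rows140..236/3:',d[140:238,x0:x1].mean(1).reshape(-1,2).mean(1).round().astype(int).tolist())
h=cv2.cvtColor(sc,cv2.COLOR_RGB2HSV);o=((h[...,0]<14)&(h[...,1]>120)&(h[...,2]>60)).astype('uint8');o[:,300:]=0;o[:150]=0
n,_,st,c=cv2.connectedComponentsWithStats(o)
print('orange',[(int(a[4]),*np.round(b).astype(int).tolist()) for a,b in zip(st[1:],c[1:]) if a[4]>3])
E
python3 m.py
```

```text
t 11.47 [ 0.556 -0.064  0.125] tilt 18.0
rows140..236/3: [11, 12, 6, 2, 2, 9, 21, 27, 28, 29, 29, 29, 29, 30, 30, 31, 31, 31, 31, 32, 32, 31, 27, 25, 21, 17, 20, 21, 23, 24, 23, 22, 23, 25, 25, 26, 26, 26, 26, 26, 26, 26, 26, 26, 19, 17, 16, 16, 16]
rows140..236/3: [11, 12, 7, 3, 1, 2, 10, 22, 27, 28, 29, 30, 29, 30, 30, 31, 31, 31, 32, 32, 32, 32, 31, 30, 29, 26, 24, 24, 28, 28, 27, 27, 27, 28, 27, 28, 28, 28, 28, 28, 28, 28, 28, 28, 20, 17, 16, 15, 15]
orange []
```

Call:
{"name": "apply_moves", "arguments": {
  "xyz": [
    [0,0,0],
    [0,0,0],
    [0,0,0],
    [0,0,0]
  ],
  "rot": [
    [0,0.12,0],
    [0,0.03,0],
    [0,-0.15,0],
    [0,0,0]
  ],
  "hand": [-1,-1,-1,-1]
}}

```text
clock: 12.08
position: [0.5618, -0.0654, 0.1272]
ee_rot: [-0.007, 0.986, 0.055, 0.159]
contact_force: [0.3, 0.6, -2.3]
width: 0.0153
gripper_force: 59.8
```

```bash
python3 m.py
```

```text
t 12.07 [ 0.562 -0.065  0.127] tilt 18.3
rows140..236/3: [11, 12, 5, 4, 3, 3, 4, 4, 4, 5, 5, 6, 6, 6, 7, 6, 8, 9, 8, 9, 8, 8, 8, 10, 10, 10, 10, 10, 9, 10, 10, 10, 13, 15, 19, 20, 21, 23, 24, 24, 24, 24, 24, 24, 18, 16, 15, 15, 15]
rows140..236/3: [11, 13, 6, 3, 3, 3, 4, 4, 4, 5, 6, 5, 6, 6, 6, 6, 8, 9, 8, 8, 8, 7, 8, 9, 9, 9, 10, 10, 10, 9, 9, 9, 11, 13, 14, 14, 15, 22, 25, 26, 28, 29, 29, 29, 20, 16, 15, 14, 14]
orange [(59, 178, 221)]
```

Run:
```python
import numpy as np,cv2
w=np.load('pics/w_last.npy').astype('uint8');s=np.load('pics/s_last.npy')
b=cv2.resize(s[170:330,80:260,::-1],(432,384),interpolation=cv2.INTER_CUBIC)
cv2.imwrite('pics/v6.png',np.hstack([w[:,80:448,::-1],b]))
```

```text
(no output)
```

View pics/v6.png

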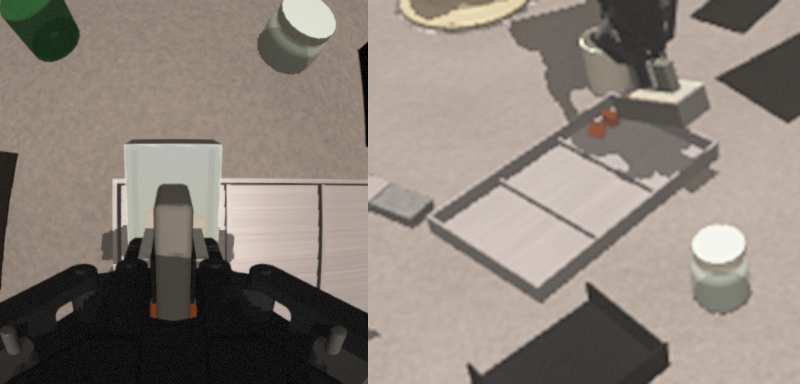

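The picture shows two blocks in the +y bay (crop (597,130),(611,118)). The others have moved about 34 mm, with the next row at the nose. I level off, move one bay over, and repeat the pulse.

Call:
{"name": "apply_moves", "arguments": {
  "xyz": [
    [0,0,0],
    [0,0,0],
    [0,0.03,0],
    [0,0.07,0],
    [0,0.09,0],
    [0,0.08,0],
    [0,0.05,0],
    [0,0.02,0]
  ],
  "rot": [
    [0,-0.1,0],
    [0,-0.1,0],
    [0,0,0],
    [0,0,0],
    [0,0,0],
    [0,0,0],
    [0,0,0],
    [0,0,0]
  ],
  "hand": [-1,-1,-1,-1,-1,-1,-1,-1]
}}

```text
clock: 13.18
position: [0.5677, -0.1667, 0.1251]
ee_rot: [-0.003, 0.997, 0.053, 0.052]
contact_force: [0.5, -0.2, -1.4]
width: 0.0155
gripper_force: 59.8
```

Call:
{"name": "apply_moves", "arguments": {
  "xyz": [
    [0,0,0],
    [0,0,0],
    [0,0,0],
    [0,0,0]
  ],
  "rot": [
    [0,0.05,0],
    [0,0.1,0],
    [0,0.05,0],
    [0,0,0]
  ],
  "hand": [-1,-1,-1,-1]
}}

```text
clock: 13.68
position: [0.5666, -0.1651, 0.1249]
ee_rot: [-0.009, 0.986, 0.053, 0.155]
contact_force: [0.4, -0.1, -2.2]
width: 0.0153
gripper_force: 59.9
```

```bash
python3 m.py
```

```text
t 13.68 [ 0.567 -0.165  0.125] tilt 17.9
rows140..236/3: [11, 12, 4, 2, 2, 3, 3, 3, 3, 4, 5, 6, 5, 6, 7, 7, 7, 7, 8, 9, 9, 8, 8, 9, 9, 10, 10, 10, 10, 10, 10, 10, 11, 14, 15, 16, 17, 19, 20, 21, 22, 23, 24, 23, 18, 17, 17, 17, 17]
rows140..236/3: [11, 11, 6, 2, 2, 3, 3, 3, 3, 4, 5, 6, 5, 6, 7, 6, 7, 7, 8, 9, 9, 8, 8, 8, 8, 9, 9, 10, 10, 10, 10, 10, 11, 12, 13, 14, 14, 14, 15, 15, 21, 26, 26, 28, 21, 18, 17, 16, 16]
orange []
```

Call:
{"name": "apply_moves", "arguments": {
  "xyz": [
    [0,0,0],
    [0,0,0],
    [0,0,0],
    [0,0,0]
  ],
  "rot": [
    [0,0.12,0],
    [0,0.03,0],
    [0,-0.15,0],
    [0,0,0]
  ],
  "hand": [-1,-1,-1,-1]
}}

```text
clock: 14.28
position: [0.5727, -0.1663, 0.1272]
ee_rot: [-0.008, 0.985, 0.056, 0.163]
contact_force: [0.3, -0.2, -1.3]
width: 0.0151
gripper_force: 60.0
```

```bash
python3 m.py;  python3 - <<'E'
import numpy as np,cv2
w=np.load('pics/w_last.npy').astype('uint8');s=np.load('pics/s_last.npy')
b=cv2.resize(s[170:330,80:260,::-1],(432,384),interpolation=cv2.INTER_CUBIC)
cv2.imwrite('pics/v7.png',np.hstack([w[:,80:448,::-1],b]))
E
```

```text
t 14.28 [ 0.573 -0.166  0.127] tilt 18.7
rows140..236/3: [11, 13, 7, 4, 3, 4, 4, 5, 5, 6, 6, 7, 7, 7, 7, 9, 9, 9, 9, 8, 9, 9, 10, 10, 10, 10, 10, 11, 10, 11, 12, 12, 13, 15, 16, 16, 16, 16, 16, 16, 17, 17, 17, 17, 16, 17, 16, 17, 17]
rows140..236/3: [11, 13, 9, 5, 4, 4, 4, 5, 5, 6, 7, 6, 7, 7, 7, 9, 9, 9, 8, 8, 8, 9, 10, 10, 10, 10, 11, 10, 10, 10, 11, 12, 13, 14, 14, 15, 15, 14, 15, 15, 16, 16, 16, 16, 15, 15, 15, 15, 15]
orange [(14, 162, 239), (32, 152, 244)]
```

View pics/v7.png

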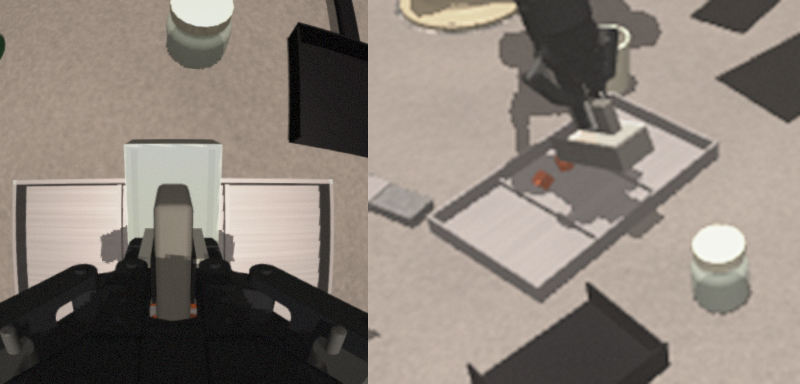

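Two blocks are visible in the middle bay (crop (542,180),(565,163)) and orange still shows at the nose on both sides of the fin. On to the third bay, where I pour out the rest.

Call:
{"name": "apply_moves", "arguments": {
  "xyz": [
    [0,0,0],
    [0,0,0],
    [0,0.03,0],
    [0,0.07,0],
    [0,0.09,0],
    [0,0.08,0],
    [0,0.05,0],
    [0,0.02,0]
  ],
  "rot": [
    [0,-0.1,0],
    [0,-0.1,0],
    [0,0,0],
    [0,0,0],
    [0,0,0],
    [0,0,0],
    [0,0,0],
    [0,0,0]
  ],
  "hand": [-1,-1,-1,-1,-1,-1,-1,-1]
}}

```text
clock: 15.38
position: [0.5794, -0.2681, 0.1249]
ee_rot: [-0.004, 0.997, 0.054, 0.056]
contact_force: [0.5, 0.1, -1.6]
width: 0.0155
gripper_force: 59.9
```

Call:
{"name": "apply_moves", "arguments": {
  "xyz": [
    [0,0,0],
    [0,0,0],
    [0,0,0],
    [0,0,0],
    [0,0,0],
    [0,0,0],
    [0,0,0],
    [0,0,0]
  ],
  "rot": [
    [0,0.05,0],
    [0,0.1,0],
    [0,0.05,0],
    [0,0,0],
    [0,0.12,0],
    [0,0.03,0],
    [0,-0.15,0],
    [0,0,0]
  ],
  "hand": [-1,-1,-1,-1,-1,-1,-1,-1]
}}

```text
clock: 16.38
position: [0.5834, -0.2676, 0.1271]
ee_rot: [-0.008, 0.985, 0.056, 0.162]
contact_force: [0.8, 0.2, -1.7]
width: 0.0154
gripper_force: 60.0
```

Call:
{"name": "apply_moves", "arguments": {
  "xyz": [
    [0,0,0],
    [0,0,0],
    [0,0,0],
    [0,0,0],
    [0,0,0],
    [0,0,0],
    [0,0,0],
    [0,0,0]
  ],
  "rot": [
    [0,0.12,0],
    [0,0.08,0],
    [0,0.1,0],
    [0,0.1,0],
    [0,0,0],
    [0,0,0],
    [0,0,0],
    [0,0,0]
  ],
  "hand": [-1,-1,-1,-1,-1,-1,-1,-1]
}}

```text
clock: 17.38
position: [0.5805, -0.2666, 0.1257]
ee_rot: [-0.02, 0.931, 0.052, 0.36]
contact_force: [0.7, -0.4, -2.0]
width: 0.0152
gripper_force: 60.0
```

```bash
python3 m.py;  python3 - <<'E'
import numpy as np,cv2
w=np.load('pics/w_last.npy').astype('uint8');s=np.load('pics/s_last.npy')
b=cv2.resize(s[170:330,80:260,::-1],(432,384),interpolation=cv2.INTER_CUBIC)
cv2.imwrite('pics/v8.png',np.hstack([w[:,80:448,::-1],b]))
E
```

```text
t 17.38 [ 0.58  -0.267  0.126] tilt 42.3
rows140..236/3: [18, 20, 30, 29, 30, 31, 31, 31, 31, 32, 32, 32, 32, 33, 32, 32, 32, 32, 32, 32, 32, 31, 29, 27, 27, 26, 26, 25, 25, 25, 24, 24, 25, 27, 26, 25, 25, 25, 24, 25, 25, 26, 26, 25, 22, 21, 21, 20, 20]
rows140..236/3: [18, 20, 30, 29, 31, 31, 31, 31, 31, 32, 32, 32, 32, 32, 32, 33, 32, 32, 33, 32, 32, 31, 32, 31, 30, 29, 28, 28, 27, 27, 27, 27, 27, 28, 27, 26, 26, 26, 26, 26, 26, 27, 28, 27, 23, 21, 21, 21, 21]
orange [(130, 176, 224), (6, 160, 234), (44, 133, 266)]
```

View pics/v8.png

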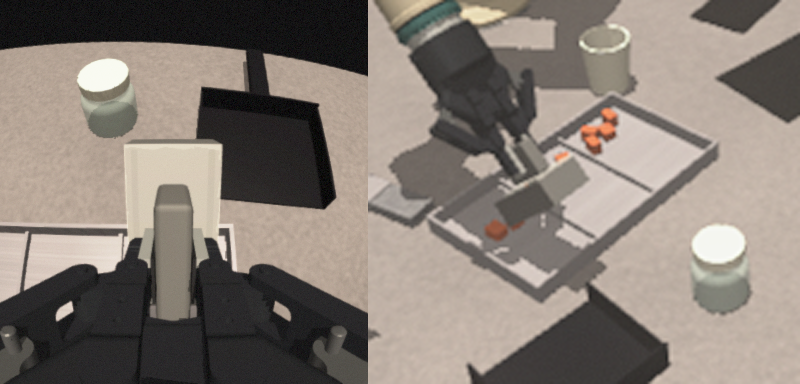

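Call:
{"name": "apply_moves", "arguments": {
  "xyz": [
    [0,0,-0.03],
    [0,0,-0.03],
    [0,0,0],
    [0,0,0],
    [0,0,0],
    [0,0,-0.08],
    [0,0,-0.1],
    [0,0,-0.07]
  ],
  "rot": [
    [0,-0.14,0],
    [0,-0.14,0],
    [0,-0.14,0],
    [0,-0.14,0],
    [0,-0.14,0],
    [0,0,0],
    [0,0,0],
    [0,0,0]
  ],
  "hand": [-1,-1,-1,-1,-1,-1,-1,-1]
}}

```text
clock: 18.48
position: [0.5672, -0.2636, 0.2099]
ee_rot: [-0.01, 0.997, 0.061, 0.042]
contact_force: [-0.3, -0.5, -1.7]
width: 0.0153
gripper_force: 59.8
```

Call:
{"name": "apply_moves", "arguments": {
  "xyz": [
    [0,-0.06,0],
    [0,-0.12,0],
    [0,-0.16,0],
    [0,-0.16,0],
    [0,-0.16,0],
    [0,-0.16,0],
    [0,-0.16,0],
    [0,-0.16,0]
  ],
  "rot": [
    [0,0,0],
    [0,0,0],
    [0,0,0],
    [0,0,0],
    [0,0,0],
    [0,0,0],
    [0,0,0],
    [0,0,0]
  ],
  "hand": [-1,-1,-1,-1,-1,-1,-1,-1]
}}

```text
clock: 19.48
position: [0.5224, 0.0781, 0.2125]
ee_rot: [-0.011, 0.997, 0.061, 0.04]
contact_force: [0.3, -0.4, -0.5]
width: 0.0151
gripper_force: 59.9
```

Run:
```python
from h import *
s=status.get_state();print(s['clock'],s['position'],R.from_quat(np.roll(s['ee_rot'],-1)).as_matrix().round(3).tolist())
a=get_image('scene')['pixels'][170:330,80:260,::-1];b=get_image('top')['pixels'][170:260,300:425,::-1]
cv2.imwrite('pics/v9.png',np.hstack([cv2.resize(a,(390,347),interpolation=cv2.INTER_CUBIC),cv2.resize(b,(405,347),interpolation=cv2.INTER_CUBIC)]))
```

```text
19.475 [0.52237025 0.07809715 0.21254657] [[0.989, 0.123, 0.079], [0.121, -0.992, 0.027], [0.082, -0.017, -0.997]]
```

View pics/v9.png

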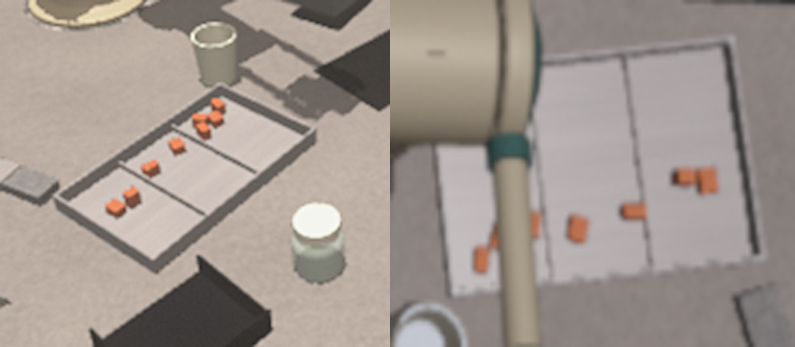

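All eight blocks are in the tray: 4, 2 and 2 per bay. The nearest one to a rib is about 10 mm off, on the middle bay's side. Next I work out the return.

```bash
cat > back.py <<'E'
from h import *
s=status.get_state();A=R.from_quat(np.roll(s['ee_rot'],-1))
def tgt(yaw):
    c,n=np.cos(np.radians(yaw)),np.sin(np.radians(yaw));return R.from_matrix([[c,n,0],[n,-c,0],[0,0,-1]])
y=np.degrees(np.arctan2(*A.as_matrix()[1::-1,0]))
print('pos',s['position'],'yaw',y,'level rot',(A.inv()*tgt(y)).as_rotvec()/np.radians(60),'yaw rot share',(107-y)/-60)
d=np.array([.5616,.2376,.047])-s['position']
print('shift in level frame now',tgt(y).inv().apply(d)/.3,'at 107',tgt(107).inv().apply(d)/.3)
E
python3 back.py
```

```text
pos [0.52150805 0.08095875 0.21261886] yaw 7.26951812891655 level rot [-0.01870161 -0.07737748  0.00075813] yaw rot share -1.662174697851391
shift in level frame now [ 0.19863527 -0.50103015  0.55206287] at 107 [0.46025008 0.28045863 0.55206287]
```

Call:
{"name": "apply_moves", "arguments": {
  "xyz": [
    [0,0,0],
    [0.02,-0.06,0],
    [0.03,-0.08,0],
    [0.04,-0.09,0],
    [0.04,-0.09,0],
    [0.03,-0.08,0],
    [0.025,-0.06,0],
    [0.014,-0.04,0]
  ],
  "rot": [
    [-0.019,-0.077,0],
    [0,0,0],
    [0,0,0],
    [0,0,0],
    [0,0,0],
    [0,0,0],
    [0,0,0],
    [0,0,0]
  ],
  "hand": [-1,-1,-1,-1,-1,-1,-1,-1]
}}

```text
clock: 20.58
position: [0.5653, 0.2327, 0.2129]
ee_rot: [0.002, 0.998, 0.061, 0.002]
contact_force: [0.2, -0.2, -2.2]
width: 0.0153
gripper_force: 60.0
```

Call:
{"name": "apply_moves", "arguments": {
  "xyz": [
    [0,0,0],
    [0,0,0],
    [0,0,0],
    [0,0,0],
    [0,0,0],
    [0,0,0],
    [0,0,0],
    [0,0,0]
  ],
  "rot": [
    [0,0,-0.15],
    [0,0,-0.15],
    [0,0,-0.15],
    [0,0,-0.15],
    [0,0,-0.15],
    [0,0,-0.15],
    [0,0,-0.15],
    [0,0,-0.15]
  ],
  "hand": [-1,-1,-1,-1,-1,-1,-1,-1]
}}

```text
clock: 21.58
position: [0.5654, 0.2313, 0.2133]
ee_rot: [0.003, 0.77, 0.638, 0.0]
contact_force: [-0.7, -0.3, -0.9]
width: 0.0152
gripper_force: 60.0
```

Call:
{"name": "apply_moves", "arguments": {
  "xyz": [
    [0,0,0],
    [0,0,0],
    [0,0,0],
    [0,0,0],
    [0,0,0]
  ],
  "rot": [
    [0,0,-0.15],
    [0,0,-0.15],
    [0,0,-0.15],
    [0,0,-0.012],
    [0,0,0]
  ],
  "hand": [-1,-1,-1,-1,-1]
}}

```text
clock: 22.2
position: [0.5655, 0.2314, 0.2134]
ee_rot: [0.003, 0.598, 0.802, -0.0]
contact_force: [-1.1, -0.3, -1.8]
width: 0.0154
gripper_force: 60.0
```

```bash
python3 back.py
```

```text
pos [0.56548298 0.23144227 0.21337712] yaw 106.59457191509638 level rot [2.65534608e-03 4.85441290e-03 6.74928368e-06] yaw rot share -0.006757134748393649
shift in level frame now [ 0.02336743 -0.00654205  0.5545904 ] at 107 [ 0.02341313 -0.00637654  0.5545904 ]
```

Call:
{"name": "apply_moves", "arguments": {
  "xyz": [
    [0.023,-0.006,0.08],
    [0,0,0.12],
    [0,0,0.12],
    [0,0,0.11],
    [0,0,0.06],
    [0,0,0.03],
    [0,0,0.02],
    [0,0,0]
  ],
  "rot": [
    [0.003,0.005,-0.007],
    [0,0,0],
    [0,0,0],
    [0,0,0],
    [0,0,0],
    [0,0,0],
    [0,0,0],
    [0,0,0]
  ],
  "hand": [-1,-1,-1,-1,-1,-1,-1,-1]
}}

```text
clock: 23.2
position: [0.5622, 0.2376, 0.0516]
ee_rot: [0.0, 0.594, 0.805, 0.0]
contact_force: [-0.2, -0.3, -0.6]
width: 0.0152
gripper_force: 60.0
```

Call:
{"name": "apply_moves", "arguments": {
  "xyz": [
    [0,0,0.006],
    [0,0,0.004],
    [0,0,0]
  ],
  "rot": [
    [0,0,0],
    [0,0,0],
    [0,0,0]
  ],
  "hand": [-1,-1,-1]
}}

```text
clock: 23.58
position: [0.562, 0.2376, 0.0486]
ee_rot: [-0.0, 0.594, 0.805, 0.0]
contact_force: [-0.5, -0.5, -2.2]
width: 0.0152
gripper_force: 60.0
```

Grasp height was 0.0454, so about 3 mm remain.

Call:
{"name": "apply_moves", "arguments": {
  "xyz": [
    [0,0,0.005],
    [0,0,0.004],
    [0,0,0]
  ],
  "rot": [
    [0,0,0],
    [0,0,0],
    [0,0,0]
  ],
  "hand": [-1,-1,-1]
}}

```text
clock: 23.95
position: [0.5618, 0.2375, 0.0455]
ee_rot: [-0.0, 0.594, 0.805, -0.0]
contact_force: [0.7, -0.0, -1.4]
width: 0.0148
gripper_force: 60.0
```

Call:
{"name": "apply_moves", "arguments": {
  "xyz": [
    [0,0,0],
    [0,0,0],
    [0,0,0],
    [0,0,0],
    [0,0,0],
    [0,0,0],
    [0,0,0],
    [0,0,0]
  ],
  "rot": [
    [0,0,0],
    [0,0,0],
    [0,0,0],
    [0,0,0],
    [0,0,0],
    [0,0,0],
    [0,0,0],
    [0,0,0]
  ],
  "hand": [-0.3,-0.3,0.3,0.6,1,1,1,1]
}}

```text
clock: 24.95
position: [0.5619, 0.2376, 0.0457]
ee_rot: [-0.0, 0.594, 0.805, -0.0]
contact_force: [0.7, -0.2, -0.4]
width: 0.0855
gripper_force: 0.0
```

Call:
{"name": "apply_moves", "arguments": {
  "xyz": [
    [0,0,-0.03],
    [0,0,-0.08],
    [0,0,-0.12],
    [0,0,-0.15],
    [0,0,-0.15],
    [0,0,-0.1],
    [0,0,0],
    [0,0,0]
  ],
  "rot": [
    [0,0,0],
    [0,0,0],
    [0,0,0],
    [0,0,0],
    [0,0,0],
    [0,0,0],
    [0,0,0],
    [0,0,0]
  ],
  "hand": [1,1,1,1,1,1,1,1]
}}

```text
clock: 25.95
position: [0.5613, 0.2374, 0.2341]
ee_rot: [-0.001, 0.594, 0.805, -0.001]
contact_force: [-0.9, -0.2, -0.8]
width: 0.0856
gripper_force: 0.0
```

Run:
```python
from h import *
a=get_image('scene')['pixels'][140:340,60:310,::-1];b=get_image('wrist')['pixels'][60:320,120:400,::-1]
cv2.imwrite('pics/v10.png',np.hstack([cv2.resize(a,(425,340),interpolation=cv2.INTER_CUBIC),cv2.resize(b,(366,340),interpolation=cv2.INTER_CUBIC)]))
```

```text
(no output)
```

View pics/v10.png

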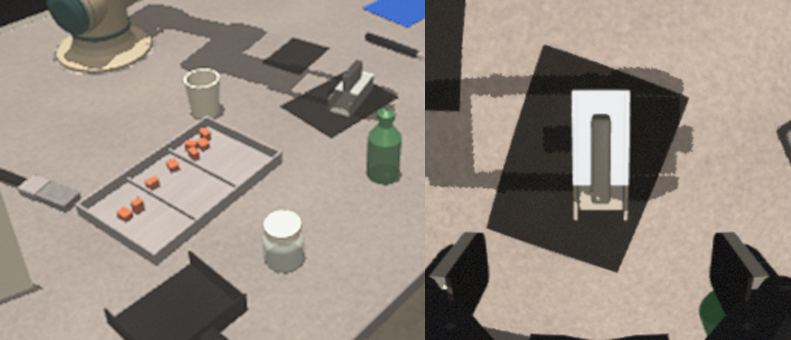

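The shaker is empty and upright on its mat with the gripper clear of it. All eight blocks lie in the tray, 4, 2 and 2 per bay.

```bash
python3 -c "
from rig import job
print(job.sign_off())"
```

```text
the job is handed in; nothing more can be done
None
```

Job handed in at about 26 s (no verdict returned): by the cameras, all eight blocks lie in the tray (4, 2 and 2 per bay, no pile seen more than two high), and the empty shaker is released upright on its mat.

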